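# Measure the organiser tray with the spring rule and lock the reading

## Task

Measure the wooden tray from front to back with the yellow spring rule: catch the rule's end hook over the outside of the tray's tall back wall, draw the case back toward the open front against its spring, set it on the counter so that its nose bears on the outside of the low front edge, and press the red lock button all the way down there. Then lift the rule off, still locked at that length, and stand it upright in the middle of the round cork mat, without letting the blade slip and without disturbing the two pots.

Things in the scene. Friction and masses are not known exactly. Their poses are not given: they have to be found in the camera images.
- rule: Yellow and black spring rule; case 150 long (x) x 38 wide (y) x 72 mm high, 0.3 kg, upright on the mat. Origin: centre of the case's underside; x is the way the blade comes out, z up. Grip its 38 mm width from above, x -60 to +45 mm. Flat nose face at x +75 mm, up to 48 mm. Blade 24 x 3 mm, underside 50 mm above the case's underside; end lip 28 wide, 4 thick, hangs 24 mm below the blade.
- hook (a point): Middle of the bottom edge of the blade's end lip, on the inner face (the face toward the case). With the blade drawn in it lies at x = +91 mm (16 mm ahead of the nose), y = 0, z = 26 mm in the rule's frame, and moves along the rule's +x as the blade comes out.
- blade (a joint): How far the blade is drawn out, m: 0 in, 0.128 at most. A spring pulls it in with 1.8 N at 0 and 2.7 N at 0.114. The gap from the nose face to the lip's inner face is this plus 0.016: with the lip on the tray's back wall and the nose on its front edge it reads 0.114.
- lock (a joint): Red lock button, m pressed: 0 up (free blade), 0.008 fully down (it begins to bite at 0.004 and holds well only from 0.007). It starts to move at 8 N and is fully down at about 15 N. It stays down and clamps the blade where it is.
- lock_top (a point): Centre of the top of the red 24 x 24 mm lock button, which stands on the case at x = -42 mm, 82 mm above its underside when up; it moves straight down when pressed.
- nose (a point): Middle of the bottom edge of the nose face of the case: x = +75 mm, y = 0, z = 0 in the rule frame.
- tray: Empty wooden tray fixed to the counter, 130 deep (x) x 100 wide (y). Origin: centre of its underside, on the counter. Tall back wall at +x: 48 mm high, 5 thick, outer face x +65 mm, full width. Low front edge at -x: 12 mm high, 5 thick, outer face x -65 mm. Side walls 12 mm high, 30 mm in the last 22 mm at the back. Floor 5 mm thick.
- mat: Round cork mat fixed on the counter, 170 mm across, 4 mm thick. Origin: centre of its underside. The rule stands on it at first with its case about over the centre.
- cream_pot: Low blue and white round cream pot, 58 mm across, 37 mm high, standing loose close by the tray's right side. Origin: centre of its underside. Leave it alone.
- wax_pot: Round white wax pot with a tan lid, 50 mm across, 51 mm high, standing loose to the left of the tray near its back wall. Origin: centre of its underside. Leave it alone.

How it is judged (in metres and radians):
On the way, in this order (a step that is already met when the one before it is completed fails the run):
1. the hook is caught behind the tray's back wall and the blade is drawn out at least 40 mm (x of hook in the frame of tray between 0.061 and 0.075 m and y of hook in the frame of tray between -0.045 and 0.045 m and z of hook in the frame of tray below 0.044 m and value of joint blade above 0.04 m), for 0.1 s.
2. the nose bears on the front edge from outside, the case on the counter, the hook on the back wall, and the lock is down at the tray's depth (x of hook in the frame of tray between 0.061 and 0.075 m and y of hook in the frame of tray between -0.045 and 0.045 m and z of hook in the frame of tray below 0.044 m and value of joint blade between 0.111 and 0.117 m and x of nose in the frame of tray between -0.07 and -0.062 m and z of nose in the frame of tray below 0.006 m and value of joint lock above 0.0065 m), for 0.2 s.
At the end, for the whole second after the job is handed in: The rule stands upright and at rest on the cork mat, its case centred within 30 mm, with the lock down and the blade still drawn out 114 mm within 3 mm (value of joint blade between 0.111 and 0.117 m and value of joint lock above 0.0065 m and horizontal distance between rule and mat below 0.03 m and height (world z) of rule below 0.01 m and angle between rule's own z axis and vertical below 0.1 rad and linear speed of rule below 0.02 m/s); the robot touches nothing.
It fails at once if the blue and white cream pot is shoved more than 25 mm or knocked over (distance of cream_pot from where it was at the start of the episode above 0.025 m or angle between cream_pot's own z axis and vertical above 0.5 rad).
It fails at once if the wax pot is shoved more than 25 mm or knocked over (distance of wax_pot from where it was at the start of the episode above 0.025 m or angle between wax_pot's own z axis and vertical above 0.5 rad).
It also fails if it takes over 67 s, if anything falls off the work surface, if the arm or the gripper's body presses on something with over 40 N, if the wrist force passes 120 N, or if a joint passes its speed limit or range.

## Robot

A 6-joint arm with a two-finger parallel gripper is mounted at the origin on a cart in front of the work surface, level with it; the furniture and walls round the work are solid. World frame = base frame: x ahead of the robot, y to its left, z up, the work surface at z = 0. Lengths are in m, angles in degrees, forces in N, time in s.
With the tool pointing down it reaches from about 0.325 to 0.85 m from the base axis. Payload 15.5 kg.
Tool frame: the origin (TCP) lies between the finger pads; the fingertips stand arm.tip_extent ahead of it and the grasp point (between the pads) lies 5 mm behind it (arm.tip_extent is the distance from the TCP to the fingertips, in m); z points along the fingers, y is the line along which they close (so a half turn about z gives the same grasp; the last joint's range is limited). The gripper opens to 91 mm and grips with 3 to 60 N. Pads are 32 mm wide; open, the fingers measure 118 mm over their backs; the gripper's body (76 mm by 178 mm) begins 60 mm behind the grasp point.
Start: joints at [68.898, 28.281, 77.091, -0, 74.628, -5.472], TCP at [0.168, 0.602, 0.228] pointing down, gripper open.
Joint ranges: [-166.48, 166.48], [-47.26, 123.95], [12.59, 153.08], [-70.14, 250.14], [6.76, 159.57], [-176.63, 176.63]. Speed limits (degrees/s): [108.29, 108.29, 147.25, 172.46, 172.46, 172.46].

## Interface

Orientations are given as a 3x3 rotation matrix whose columns are the frame's x, y, z axes.
In Python, from rig import arm, hand, kin, telemetry, optics gives the robot as it stands. Calls block until the motion is done:
- arm.move_to(position, orientation): joint-space move of the TCP to a pose.
- arm.move_l(position, orientation=None, feed=0.15): straight line of the TCP; orientation=None keeps the orientation; feed is the mean speed in m/s.
- arm.move_joints(angles): joint-space move.
- hand.grip(opening): finger opening in m; the grip force is fixed at half the most; returns when the fingers have stopped.
- arm.sleep(seconds).
- kin.solve_ik(position, orientation): joint angles nearest the present ones, or None.
- telemetry.observe(): the state.
- optics.snapshot(name): name is "side" or "top"; returns the picture (420x560x3 uint8, red, green, blue); there is no depth.
- optics.get_calibration(name): a dict with "intrinsics" (3x3 intrinsics, pixels), "k1" (the pictures are not rectified: a ray, as slopes to the right and down, at radius r is drawn at 1 + k1 r^2 times it, then the intrinsics apply), "cam_to_world" (4x4, takes a point from camera to world coordinates). Camera axes: x right, y down, z forward; pixel columns grow to the right and rows downward; lengths in m; the calibration is good to about 2 mm. A picture is of the moment at which its call begins. get_calibration takes no time and is no camera call.
A pose or a line that the arm cannot do raises arm.Unreachable and nothing moves.
- arm.sign_off(): hands the job in; it is judged then, once.
Trained networks look in the newest picture that a camera, given by its name, has taken for a name from the list of things; names that differ only in an ending like _2 or _b are one class to them, and where a whole thing is asked for, a point or a joint stands for the part that bears it (a point fixed in the world has none). Each returns a list of dicts, best first, with "conf" (0 to 1); they miss things now and then, are a little off and sometimes report something else, mostly with a low value. They report only what shows in the picture. A call takes as long as a camera call.
- optics.spot_in(target, camera): "extent" ([left, top, right, bottom] in pixels, round what is visible of it).
- optics.masks_of(target, camera): "mask" (420x560 bool, what is visible of it) and "extent" ([left, top, right, bottom] in pixels, round what is visible of it).
The state is a dict: "t": time; "joint_positions": joint angles; "dq": joint speeds; "tau": joint torques, N m; "ee_pos": TCP position; "tool_rot": TCP orientation; "force": force on the tool from outside, world axes, zero at the start; "torque": the same for the moment, N m; "width": finger opening in m; "grasp_force": force on a finger pad.
Only numpy, scipy, OpenCV 4.12 (cv2) and the standard library are available. Lean on these libraries where they do the work, as an engineer would, in place of code of your own. Each camera call takes 0.05 s, during which the arm holds its last target. There are 200 camera calls.

## Working session

There is one attempt and no reset: what is moved stays moved. The work goes in short steps, each a Python script; the robot and the scene stay as the last script left them, time stands still between calls to the robot, and variables do not carry over. Pictures are saved under pics/ and viewed, at most 10 in all, crops included, and the job is handed in when it is done.

```bash
mkdir -p pics; ls; python3 - <<'E'
from rig import arm,hand,kin,telemetry,optics
import cv2,numpy as np
ims=[]
for c in("side","top"):
    im=optics.snapshot(c);cv2.imwrite(f"pics/{c}0.png",im[:,:,::-1])
    k=optics.get_calibration(c);print(c,np.round(k["intrinsics"],1).tolist(),k["k1"],np.round(k["cam_to_world"],3).tolist())
    for n in("rule","tray","mat","cream_pot","wax_pot","lock_top"):
        print(c,n,[(round(d["conf"],2),np.round(d["extent"]).tolist()) for d in optics.spot_in(n,c)][:3])
s=telemetry.observe();print(s["t"],s["width"],s["force"],arm.tip_extent,np.round(s["tool_rot"],3).tolist())
E
```

```text
pics
rig.py
side [[481.6, 0.0, 279.0], [0.0, 481.6, 221.2], [0.0, 0.0, 1.0]] -0.13713513754828396 [[0.951, -0.208, 0.23, 0.374], [-0.31, -0.599, 0.738, -1.053], [-0.016, -0.773, -0.634, 0.706], [0.0, 0.0, 0.0, 1.0]]
side rule [(0.64, [260.0, 235.0, 315.0, 312.0])]
side tray [(0.78, [239.0, 197.0, 307.0, 236.0]), (0.18, [271.0, 235.0, 311.0, 297.0])]
side mat [(0.86, [239.0, 256.0, 325.0, 320.0])]
side cream_pot [(0.91, [208.0, 216.0, 237.0, 245.0]), (0.38, [270.0, 235.0, 311.0, 294.0])]
side wax_pot [(0.82, [291.0, 175.0, 311.0, 199.0])]
side lock_top [(0.49, [272.0, 265.0, 287.0, 281.0])]
top [[485.5, 0.0, 280.6], [0.0, 485.5, 211.5], [0.0, 0.0, 1.0]] -0.04219654243851678 [[0.022, -0.995, 0.097, 0.512], [-1.0, -0.022, -0.002, -0.322], [0.004, -0.097, -0.995, 1.047], [0.0, 0.0, 0.0, 1.0]]
top rule [(0.82, [297.0, 193.0, 364.0, 256.0])]
top tray [(0.79, [196.0, 168.0, 262.0, 245.0]), (0.5, [295.0, 194.0, 364.0, 258.0])]
top mat [(0.92, [288.0, 191.0, 369.0, 275.0])]
top cream_pot [(0.56, [229.0, 249.0, 258.0, 280.0])]
top wax_pot [(0.68, [186.0, 146.0, 216.0, 172.0])]
top lock_top [(0.54, [344.0, 234.0, 361.0, 247.0])]
0.7 0.09089252412003691 [ 0.37219502 -0.67947248 -0.05615809] 0.014 [[-0.963, 0.269, 0.0], [0.269, 0.963, 0.0], [-0.0, 0.0, -1.0]]
```

```bash
python3 - <<'E'
import cv2
a=cv2.imread("pics/top0.png")[130:300,170:390];cv2.imwrite("pics/topc.png",cv2.resize(a,None,fx=3.5,fy=3.5,interpolation=cv2.INTER_CUBIC))
a=cv2.imread("pics/side0.png")[165:330,190:350];cv2.imwrite("pics/sidec.png",cv2.resize(a,None,fx=3.5,fy=3.5,interpolation=cv2.INTER_CUBIC))
E
```

```text
(no output)
```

View pics/topc.png

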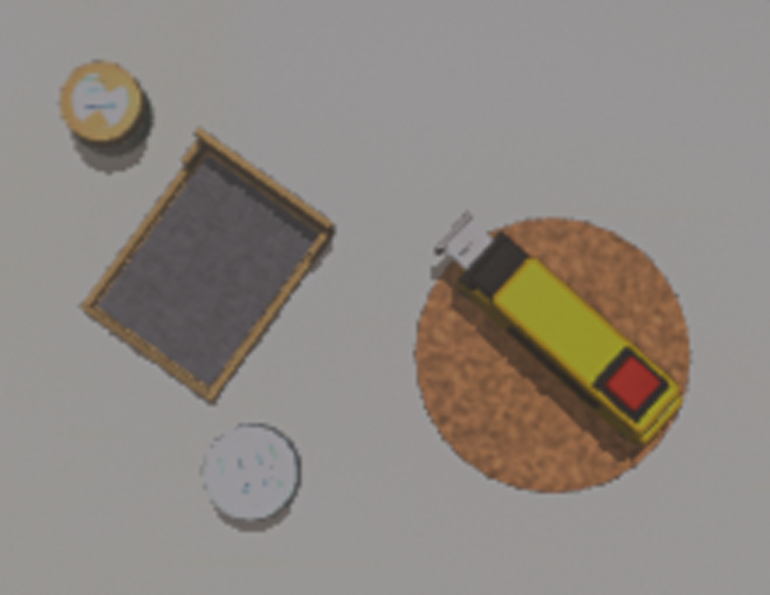

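View pics/sidec.png

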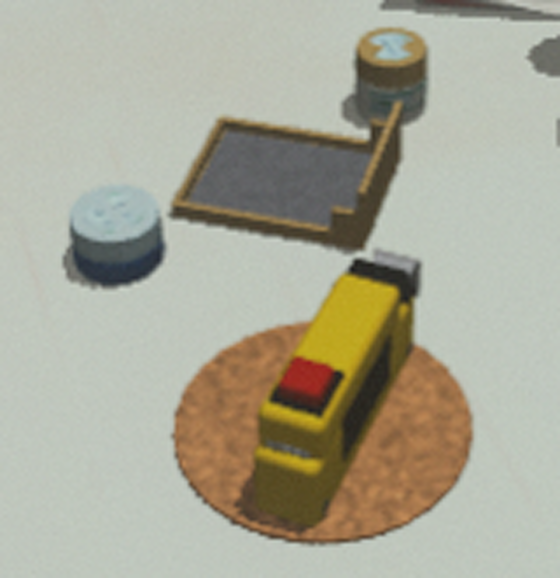

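The top view shows the tray with its tall wall at the upper right (crop 200,135 to 332,232). Its front edge is at the lower left, the wax pot at (100,100) and the cream pot at (250,472). The rule lies on the mat with its red button at (636,384) and its lip at (455,235). The side view agrees. Next I'll fit box models to the masks in both views, with z left free.

```bash
cat > vis.py <<'E'
import numpy as np,cv2
from itertools import product
from scipy.optimize import minimize
from rig import optics
S=4
def proj(P,c):
    k=optics.get_calibration(c);T=np.linalg.inv(k["cam_to_world"]);q=np.asarray(P)@T[:3,:3].T+T[:3,3]
    s=q[:,:2]/q[:,2:];s=s*(1+k["k1"]*(s**2).sum(1,keepdims=True));K=k["intrinsics"]
    return s*[K[0][0],K[1][1]]+[K[0][2],K[1][2]]
def ray(px,c):
    k=optics.get_calibration(c);K=np.array(k["intrinsics"]);d=(np.array(px)-[K[0,2],K[1,2]])/[K[0,0],K[1,1]];s=d.copy()
    for _ in range(20): s=d/(1+k["k1"]*(s@s))
    M=np.array(k["cam_to_world"]);v=M[:3,:3]@[s[0],s[1],1];return M[:3,3],v/np.linalg.norm(v)
def tri(px):
    A=np.zeros((3,3));b=np.zeros(3)
    for c,p in px.items():
        o,v=ray(p,c);Q=np.eye(3)-np.outer(v,v);A+=Q;b+=Q@o
    return np.linalg.solve(A,b)
def box(x0,x1,y0,y1,z0,z1): return np.array(list(product((x0,x1),(y0,y1),(z0,z1))))/1000
def cyl(d,h):
    a=np.linspace(0,2*np.pi,40);return np.array([[d/2*np.cos(t),d/2*np.sin(t),z] for t in a for z in (0,h)])/1000
def rule(b=0): return [box(-75,75,-19,19,0,48),box(-75,66,-19,19,48,72),box(75,91+b,-12,12,50,53),box(91+b,95+b,-14,14,26,53),box(-54,-30,-12,12,72,82)]
TRAY=[box(-65,65,-50,50,0,5),box(60,65,-50,50,0,48),box(-65,-60,-50,50,0,12)]+[b for s in((-50,-45),(45,50)) for b in (box(-65,65,*s,0,12),box(43,65,*s,0,30))]
def place(B,p):
    c,s=np.cos(p[3]),np.sin(p[3]);return B@np.array([[c,s,0],[-s,c,0],[0,0,1]])+p[:3]
def sil(parts,p,c):
    m=np.zeros((420*S,560*S),np.uint8)
    for B in parts:
        h=cv2.convexHull(((proj(place(B,p),c)+.5)*S-.5).astype(np.float32));cv2.fillConvexPoly(m,np.round(h).astype(np.int32),1)
    return cv2.resize(m.astype(np.float32),(560,420),interpolation=cv2.INTER_AREA)
def fit(parts,masks,p0):
    U=np.array([1,1,1,10.])*.01
    def f(u):
        p=np.array(p0)+u*U;e=0
        for c,m in masks.items(): s=sil(parts,p,c);e+=1-np.minimum(s,m).sum()/np.maximum(s,m).sum()
        return e/len(masks)
    r=minimize(f,np.zeros(4),method="Nelder-Mead",options=dict(initial_simplex=np.vstack([np.zeros(4),np.eye(4)]),xatol=.01,fatol=1e-4,maxiter=250))
    return p0+r.x*U,1-r.fun
def red(c,ext=None):
    im=optics.snapshot(c).astype(int);m=(im[...,0]>110)&(im[...,1]<70)&(im[...,2]<70)
    n,l,st,ce=cv2.connectedComponentsWithStats(m.astype(np.uint8));i=1+np.argmax(st[1:,4]);return ce[i],st[i,4]
E
python3 - <<'E'
from vis import *
def ms(n): 
    o={}
    for c in("side","top"):
        r=optics.masks_of(n,c)
        if r:o[c]=r[0]["mask"].astype(np.float32);print(n,c,round(r[0]["conf"],2),np.round(r[0]["extent"]))
    return o
optics.snapshot("side");optics.snapshot("top")
def c0(m):
    return tri({c:np.argwhere(v>0).mean(0)[::-1] for c,v in m.items()})
for n,parts,yaws in(("rule",rule(),(40,60)),("tray",TRAY,(-35,-50)),("mat",[cyl(170,4)],(0,)),("cream_pot",[cyl(58,37)],(0,)),("wax_pot",[cyl(50,51)],(0,))):
    m=ms(n);c=c0(m);c[2]=0
    for y in yaws:
        p,q=fit(parts,m,np.r_[c,np.radians(y)]);print(n,np.round(p[:3],4),round(np.degrees(p[3]),2),"iou",round(q,3))
r={c:red(c) for c in("side","top")};print(r,tri({c:v[0] for c,v in r.items()}))
E
```

```text
rule side 0.68 [265. 236. 311. 313.]
rule top 0.43 [292. 193. 311. 205.]
rule [ 0.5892 -0.4108 -0.0226] 49.62 iou 0.493Traceback (most recent call last):
  File "<stdin>", line 14, in <module>
  File "vis.py", line 37, in fit
    r=minimize(f,np.zeros(4),method="Nelder-Mead",options=dict(initial_simplex=np.vstack([np.zeros(4),np.eye(4)]),xatol=.01,fatol=1e-4,maxiter=250))
    res = _minimize_neldermead(fun, x0, args, callback, bounds=bounds,
                               **options)
    fsim[j] = func(sim[j])
              ~~~~^^^^^^^^
    fx = function(np.copy(x), *(wrapper_args + args))
  File "vis.py", line 35, in f
    for c,m in masks.items(): s=sil(parts,p,c);e+=1-np.minimum(s,m).sum()/np.maximum(s,m).sum()
                                ~~~^^^^^^^^^^^
  File "vis.py", line 29, in sil
    h=cv2.convexHull(((proj(place(B,p),c)+.5)*S-.5).astype(np.float32));cv2.fillConvexPoly(m,np.round(h).astype(np.int32),1)
                       ~~~~^^^^^^^^^^^^^^
  File "vis.py", line 7, in proj
    k=optics.get_calibration(c);T=np.linalg.inv(k["cam_to_world"]);q=np.asarray(P)@T[:3,:3].T+T[:3,3]
ValueError: time passes only in moves, steps and waits
```

```bash
python3 - <<'E'
s=open("vis.py").read()
s=s.replace("S=4\n",'S=4\nCAL={c:optics.get_calibration(c) for c in("side","top")}\n').replace("k=optics.get_calibration(c)","k=CAL[c]")
s+='''
def ms(n,amin=0):
    o={}
    for c in("side","top"):
        for _ in range(4):
            optics.snapshot(c);r=[d for d in optics.masks_of(n,c) if d["mask"].sum()>amin]
            if r and r[0]["conf"]>.4:o[c]=r[0]["mask"].astype(np.float32);break
    return o
'''
open("vis.py","w").write(s)
E
cat > run1.py <<'E'
from vis import *
def c0(m):
    return tri({c:np.argwhere(v>0).mean(0)[::-1] for c,v in m.items()})
for n,parts,yaws in(("rule",rule(),(40,55)),("tray",TRAY,(-35,-50)),("mat",[cyl(170,4)],(0,)),("cream_pot",[cyl(58,37)],(0,)),("wax_pot",[cyl(50,51)],(0,))):
    m=ms(n,900 if n=="rule" else 0)
    c=c0(m);c[2]=0
    for y in yaws:
        p,q=fit(parts,m,np.r_[c,np.radians(y)]);print(n,np.round(p[:3],4),round(np.degrees(p[3]),2),"iou",round(q,3),{k:int(v.sum()) for k,v in m.items()})
r={c:red(c) for c in("side","top")};print(r,tri({c:v[0] for c,v in r.items()}))
E
python3 run1.py
```

```text
rule [ 0.5819 -0.4322  0.0007] 49.51 iou 0.918 {'side': 2108, 'top': 1713}
rule [ 0.5823 -0.4316  0.0007] 49.49 iou 0.918 {'side': 2108, 'top': 1713}
tray [ 0.6209 -0.2129 -0.0026] -34.53 iou 0.958 {'side': 1773, 'top': 2974}
tray [ 0.6207 -0.2129 -0.0027] -34.23 iou 0.958 {'side': 1773, 'top': 2974}
mat [ 0.5735 -0.4263 -0.0038] 6.77 iou 0.612 {'side': 2558, 'top': 3098}
cream_pot [ 0.4972 -0.2447 -0.0042] 5.23 iou 0.924 {'side': 646, 'top': 606}
wax_pot [ 0.7161 -0.1501 -0.0024] 2.09 iou 0.906 {'side': 472, 'top': 552}
{'side': (array([478.33733368, 343.11844508]), np.int32(3833)), 'top': (array([350.48780488, 239.04878049]), np.int32(123))} [ 0.68394211 -0.59498491  0.04915693]
```

```bash
cat > plan.py <<'E'
import numpy as np
from rig import arm,hand,kin,telemetry
GX=0.010
SGN=1
def R(yaw,s=None):
    s=s or SGN;y=s*np.array([-np.sin(yaw),np.cos(yaw),0]);z=np.array([0,0,-1.]);return np.column_stack([np.cross(y,z),y,z])
def tcp(o,yaw,gx=GX,h=.040):  # rule origin -> TCP position
    return np.array([o[0]+gx*np.cos(yaw),o[1]+gx*np.sin(yaw),o[2]+h])
def trayp(T,yaw,x,y,z): c,s=np.cos(yaw),np.sin(yaw);return np.array([T[0]+c*x-s*y,T[1]+s*x+c*y,z])
def obs():
    s=telemetry.observe();print("t %.2f"%s["t"],"tcp",np.round(s["ee_pos"],4),"F",np.round(s["force"],1),"w %.4f g %.1f"%(s["width"],s["grasp_force"]));return s
E
python3 - <<'E'
from vis import *
from plan import *
q=lambda c,e:(lambda im:(lambda m:(np.argwhere(m).mean(0)[::-1]+[e[0],e[1]],m.sum()))((im[...,0]>1.8*im[...,1])&(im[...,0]>1.8*im[...,2])&(im[...,0]>70)))(cv2.imread(f"pics/{c}0.png")[e[1]:e[3],e[0]:e[2],::-1].astype(float))
a={"side":q("side",(268,262,291,284)),"top":q("top",(340,230,366,250))};print(a);b=tri({c:v[0] for c,v in a.items()});print("lock",b,"pred",place(np.array([[-.042,0,.082]]),np.array([.5821,-.4319,.004,np.radians(49.5)])))
# mat: fit ignoring rule pixels
m=ms("mat");r=ms("rule",900);p0=np.array([.575,-.43,0.004])
from scipy.optimize import minimize
def f(u):
    e=0
    for c in m:
        s=sil([cyl(170,4)],np.r_[p0[0]+.01*u[0],p0[1]+.01*u[1],.0,0],c);ok=cv2.dilate(sil(rule(),np.array([.5821,-.4319,.0007,np.radians(49.5)]),c),np.ones((5,5)))==0
        e+=(np.abs(s-m[c])*ok).sum()
    return e
o=minimize(f,[0,0],method="Nelder-Mead",options=dict(initial_simplex=[[0,0],[1,0],[0,1]],xatol=.02));print("mat",p0[:2]+.01*o.x,o.fun)
T=np.array([.6208,-.2129]);ty=np.radians(-34.4);ry=np.radians(49.5)
for s in(1,-1):
    for n,p,y in(("grasp",tcp([.5821,-.4319,.004],ry),ry),("hook",tcp(trayp(T,ty,-.0205,0,.015),ty),ty),("front",tcp(trayp(T,ty,-.146,0,.0),ty),ty),("press",tcp(trayp(T,ty,-.14,0,.1),ty,-.042),ty),("mat",tcp([.578,-.43,.004],np.radians(10)),np.radians(10))):
        j=kin.solve_ik(p,R(y,s));print(s,n,np.round(p,3),None if j is None else np.round(j))
obs()
E
```

```text
{'side': (array([277.23703704, 272.85185185]), np.int64(135)), 'top': (array([350.30215827, 239.10791367]), np.int64(139))}
lock [ 0.55310602 -0.46439839  0.07991936] pred [[ 0.55482318 -0.46383705  0.086     ]]
mat [ 0.57319993 -0.42704736] 198.3125
1 grasp [ 0.589 -0.424  0.044] None
1 hook [ 0.612 -0.207  0.055] [-24.  41.  83.  -0.  56. -80.]
1 front [ 0.509 -0.136  0.04 ] [-21.  36. 101.  -0.  43. -77.]
1 press [ 0.471 -0.11   0.14 ] [-20.  24. 103.  -0.  53. -76.]
1 mat [ 0.588 -0.428  0.044] [ -41.   47.   70.   -0.   63. -141.]
-1 grasp [ 0.589 -0.424  0.044] [-40.  47.  70.  -0.  63.   0.]
-1 hook [ 0.612 -0.207  0.055] [-24.  41.  83.  -0.  56. 100.]
-1 front [ 0.509 -0.136  0.04 ] [-21.  36. 101.  -0.  43. 103.]
-1 press [ 0.471 -0.11   0.14 ] [-20.  24. 103.  -0.  53. 104.]
-1 mat [ 0.588 -0.428  0.044] [-41.  47.  70.  -0.  63.  39.]
t 2.40 tcp [0.1684 0.6019 0.2279] F [ 0.5 -1.2  0.8] w 0.0911 g 0.0
```

```bash
sed -i 's/^SGN=1/SGN=-1/' plan.py; python3 - <<'E'
from vis import *
from plan import *
ry=np.radians(49.5);o=[.5821,-.4319,.004]
arm.move_to(tcp(o,ry,h=.15),R(ry));obs()
arm.move_l(tcp(o,ry),feed=.12);obs()
hand.grip(.03);obs()
arm.move_l(tcp(o,ry,h=.15),feed=.1);obs()
cv2.imwrite("pics/top1.png",optics.snapshot("top")[...,::-1])
E
```

```text
t 6.26 tcp [ 0.589  -0.4237  0.154 ] F [ 0.6  0.4 -0.1] w 0.0913 g 0.0
t 7.33 tcp [ 0.589  -0.4247  0.0449] F [ 0.4 -0.3  0.3] w 0.0910 g 0.0
t 8.18 tcp [ 0.5885 -0.4243  0.044 ] F [-0.5 -0.2  0. ] w 0.0380 g 30.0
t 9.43 tcp [ 0.5883 -0.424   0.1531] F [-0.  0. -3.] w 0.0375 g 30.0
```

```bash
cat >> plan.py <<'E'
T=np.array([.6208,-.2129]);ty=np.radians(-34.4)
def at(x,z,y=0,h=.040): return tcp(trayp(T,ty,x,y,z),ty,h=h)
E
python3 - <<'E'
from vis import *
from plan import *
arm.move_to(at(-.0205,.114),R(ty));arm.move_l(at(-.0205,.045),feed=.12);obs()
ims=[]
for c,e in(("top",(180,140,290,260)),("side",(215,150,325,270))):
    im=optics.snapshot(c)[e[1]:e[3],e[0]:e[2],::-1];ims.append(cv2.resize(im,None,fx=3.6,fy=3.6,interpolation=cv2.INTER_CUBIC))
    # overlay predicted points: hook lip ends, wall top edge
    for P,col in(((trayp(T,ty,.065,.05,.048),trayp(T,ty,.065,-.05,.048)),(255,0,0)),((trayp(T,ty,.0705,.014,.071),trayp(T,ty,.0705,-.014,.071)),(0,0,255))):
        q=((proj(np.array(P),c)-[e[0],e[1]]+.5)*3.6).astype(int);cv2.line(ims[-1],q[0].tolist(),q[1].tolist(),col,1)
cv2.imwrite("pics/h1.png",np.hstack(ims))
E
```

```text
t 11.82 tcp [ 0.6125 -0.2072  0.0856] F [ 0.7  0.3 -1.2] w 0.0379 g 30.0
```

View pics/h1.png

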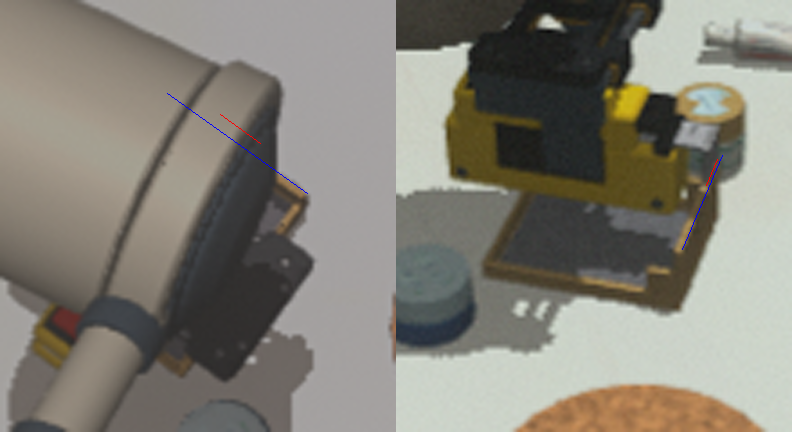

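The top view is blocked by the arm. The side view shows the lip near (700,140) and the wall top near (705,200), so I'll zoom in there with a bias-corrected overlay.

```bash
python3 - <<'E'
from vis import *
from plan import *
c="side";e=(385-0,0);x0,y0=395,170
im=optics.snapshot(c);e=(378-100,165,0,0);e=(270,165,325,225)
S2=10;im=cv2.resize(im[e[1]:e[3],e[0]:e[2],::-1],None,fx=S2,fy=S2,interpolation=cv2.INTER_CUBIC)
p=np.r_[trayp(T,ty,-.0205,0,.045)-[0,0,.003],ty];tp=np.r_[T,-.003,ty]
def edge(B,p,col):
    q=((proj(place(B,p),c)-e[:2]+.5)*S2).astype(int)
    for i in range(8):
        for b in(1,2,4):
            if i^b>i: cv2.line(im,q[i].tolist(),q[i^b].tolist(),col,1)
for B in rule()[2:4]: edge(B,p,(0,0,255))
for B in TRAY[1:2]: edge(B,tp,(255,0,0))
cv2.imwrite("pics/h2.png",im)
E
```

```text
(no output)
```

View pics/h2.png

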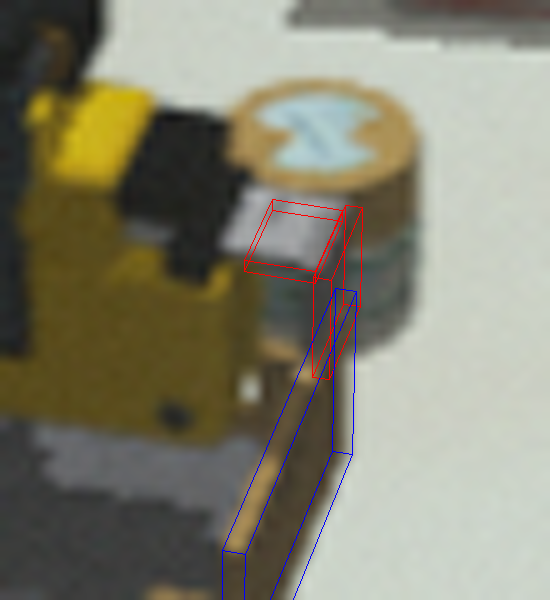

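The blade and wall both sit about 1–2 px left of their overlays, and by similar amounts. So the hook-to-wall offset holds to about 2 mm, with the lip seen just beyond the wall. I'll shift 1 mm forward, lower with a force check, and draw back.

```bash
python3 - <<'E'
from vis import *
from plan import *
u=np.array([np.cos(ty),np.sin(ty),0])
arm.move_l(at(-.0195,.028),feed=.1);f0=obs()["force"]
for z in(.022,.018,.0155):
    arm.move_l(at(-.0195,z),feed=.05);f=obs()["force"]
    if f[2]-f0[2]>2.5: print("contact");arm.move_l(at(-.0195,.045));break
else:
    for x in(-.035,-.055,-.08):
        arm.move_l(at(x,.0155),feed=.06);f=obs()["force"];print(x,"Fu",round(float(f@u),2))
E
```

```text
t 12.28 tcp [ 0.6126 -0.2074  0.0676] F [ 0.8  0.1 -2.4] w 0.0375 g 30.0
t 12.55 tcp [ 0.6128 -0.2075  0.0619] F [ 0.8  0.3 -1.9] w 0.0379 g 30.0
t 12.80 tcp [ 0.6129 -0.2075  0.0578] F [ 0.1  0.  -2.3] w 0.0378 g 30.0
t 13.05 tcp [ 0.6129 -0.2075  0.0554] F [-0.6 -0.2 -2.4] w 0.0380 g 30.0
t 13.46 tcp [ 0.6    -0.1986  0.0557] F [ 1.6 -1.3 -2.8] w 0.0378 g 30.0
-0.035 Fu 2.11
t 13.94 tcp [ 0.5835 -0.1873  0.0556] F [ 2.2 -1.4 -3.3] w 0.0379 g 30.0
-0.055 Fu 2.56
t 14.51 tcp [ 0.563  -0.1733  0.0556] F [ 2.3 -0.5 -3.8] w 0.0381 g 30.0
-0.08 Fu 2.19
```

```bash
python3 - <<'E'
from vis import *
from plan import *
u=np.array([np.cos(ty),np.sin(ty),0])
F=lambda:float(np.mean([telemetry.observe()["force"]@u for _ in range(3)]))
arm.move_l(at(-.1485,.0155),feed=.08);s=obs();print("Fu",s["force"]@u);z0=s["force"][2]
arm.move_l(at(-.1485,.005),feed=.06);obs()
for z in(.003,.001,0.,-.001):
    arm.move_l(at(-.1485,z),feed=.03);s=obs()
    if s["force"][2]-z0>3: break
zf=z
arm.sleep(.1);f0=F();print("Fu0",f0)
for i in range(1,14):
    arm.move_l(at(-.1485+.001*i,zf),feed=.03);arm.sleep(.05);f=F();print(i,round(f,2),end=" ")
    if f<f0-4: break
obs();print(zf)
E
```

```text
t 15.52 tcp [ 0.507  -0.1349  0.0555] F [ 3.2  0.1 -4. ] w 0.0380 g 30.0
Fu 2.5901954011384944
t 15.84 tcp [ 0.5062 -0.1346  0.0444] F [ 2.  -0.5 -3.5] w 0.0378 g 30.0
t 16.09 tcp [ 0.5065 -0.1347  0.0429] F [ 2.5 -1.1 -3.1] w 0.0381 g 30.0
t 16.34 tcp [ 0.5066 -0.1347  0.041 ] F [ 2.5 -1.2 -1.6] w 0.0376 g 30.0
t 16.59 tcp [ 0.5065 -0.1347  0.04  ] F [ 1.3 -1.5 -1.8] w 0.0378 g 30.0
t 16.84 tcp [ 0.5066 -0.1347  0.0397] F [-0.4 -0.3 16.2] w 0.0379 g 30.0
Fu0 0.19991729947570602
1 -6.89 t 17.24 tcp [ 0.5066 -0.1347  0.0397] F [-5.9  3.5 21.9] w 0.0380 g 30.0
-0.001
```

```bash
python3 - <<'E'
from vis import *
from plan import *
u=np.array([np.cos(ty),np.sin(ty),0])
F=lambda:float(np.mean([telemetry.observe()["force"]@u for _ in range(3)]))
zf=.0004
arm.move_l(at(-.1485,zf),feed=.03);arm.sleep(.1);obs();f0=F();print("Fu0",f0)
for i in range(1,15):
    arm.move_l(at(-.1485+.001*i,zf),feed=.03);arm.sleep(.05);f=F();print(i,round(f,2),end=" ")
    if f<f0-5: break
s=obs();print(zf, (s["ee_pos"]-np.r_[T,0])@u-GX+.075)
E
```

```text
t 17.59 tcp [ 0.5066 -0.1348  0.0403] F [ 1.  -1.2 -1.6] w 0.0378 g 30.0
Fu0 1.5241924762538845
1 3.18 2 3.62 3 2.3 4 2.78 5 3.19 6 3.6 7 2.68 8 2.6 9 3.02 10 3.64 11 2.73 12 -2.01 13 -7.65 t 21.49 tcp [ 0.516  -0.1412  0.0402] F [-6.4  4.2  3.5] w 0.0378 g 30.0
0.0004 -0.06199847863704665
```

```bash
python3 - <<'E'
from vis import *
from plan import *
u=np.array([np.cos(ty),np.sin(ty),0]);Z=np.array([0,0,1])
s=telemetry.observe();p=np.array(s["ee_pos"]);np.save("grasp.npy",p)
hand.grip(.060);obs();arm.move_l(p+.09*Z,feed=.15)
cv2.imwrite("pics/s2.png",optics.snapshot("side")[...,::-1])
hand.grip(0.);b=p-u*.0535
arm.move_l(np.r_[b[:2],.12],feed=.12);arm.move_l(np.r_[b[:2],.099],feed=.08);f0=obs()["force"][2]
for k in range(1,32):
    z=.099-.0006*k;arm.move_l(np.r_[b[:2],z],feed=.03);s=telemetry.observe();f=s["force"][2]-f0;print(round(s["ee_pos"][2],4),round(f,1),end="; ")
    if f>24: break
arm.sleep(.25);obs()
arm.move_l(np.r_[b[:2],.13],feed=.1);obs()
a={}
for c in("side","top"):
    im=optics.snapshot(c);cv2.imwrite(f"pics/{c}3.png",im[...,::-1])
a=[cv2.resize(cv2.imread(f"pics/{c}3.png")[y:y+120,x:x+110],None,fx=3.6,fy=3.6,interpolation=cv2.INTER_CUBIC) for c,x,y in(("top",180,140),("side",205,150))]
cv2.imwrite("pics/p3.png",np.hstack(a))
E
```

```text
t 22.02 tcp [ 0.5173 -0.142   0.0404] F [ 0.5  0.1 -0.2] w 0.0606 g 0.0
t 24.81 tcp [ 0.472  -0.1112  0.0988] F [-0.7  0.2  0.4] w 0.0007 g 0.0
0.0987 -0.5; 0.0979 -0.5; 0.0972 -0.5; 0.0966 -0.6; 0.096 2.2; 0.0955 4.7; 0.0949 4.8; 0.0943 5.5; 0.0937 4.6; 0.0931 5.3; 0.0925 4.4; 0.0919 6.2; 0.0913 6.0; 0.0908 7.1; 0.0902 7.5; 0.0896 8.2; 0.0891 9.1; 0.0885 9.5; 0.0881 16.3; 0.0879 27.7; t 30.06 tcp [ 0.4719 -0.1109  0.088 ] F [-6.6  2.7 29.6] w 0.0000 g 14.5
t 30.64 tcp [ 0.4717 -0.111   0.1296] F [-0.2  0.2 -0.8] w 0.0006 g 0.0
```

View pics/p3.png

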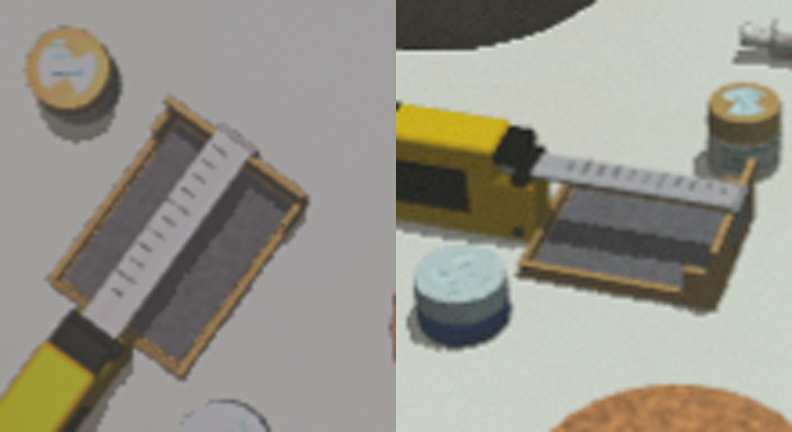

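The rule spans the tray with the hook over the back wall at top-view (235,130) and the nose on the front edge at (105,330). The button travelled its full 8 mm, so I'll regrasp, lift and place it.

```bash
python3 - <<'E'
from vis import *
from plan import *
Z=np.array([0,0,1]);p=np.load("grasp.npy")
arm.move_l(p+.09*Z,feed=.15);hand.grip(.065);arm.move_l(p,feed=.12);obs();hand.grip(.03);obs()
arm.move_l(p+.03*Z,feed=.06);arm.move_l(p+.11*Z,feed=.12);obs()
y=np.radians(10);q=tcp([.5735,-.427,.004],y,gx=.012,h=.0405)
arm.move_to(q+.1*Z,R(y));arm.move_l(q+.01*Z,feed=.12);f0=obs()["force"][2];arm.move_l(q,feed=.03);print(obs()["force"][2]-f0)
hand.grip(.065);arm.move_l(q+.12*Z,feed=.12);obs()
s=q-[.20,-.1,0];arm.move_l(s+.18*Z,feed=.25);obs()
m=ms("rule",900);p1,iou=fit(rule(.114),m,np.array([.5735,-.427,0,y]));print(np.round(p1,4),np.degrees(p1[3]),iou)
a=[]
for c,x,yy in(("top",260,130),("side",220,200)):
    im=optics.snapshot(c)[yy:yy+140,x:x+130,::-1];im=cv2.resize(im,None,fx=3,fy=3,interpolation=cv2.INTER_CUBIC);a.append(im)
cv2.imwrite("pics/p4.png",np.hstack(a))
E
```

```text
t 33.22 tcp [ 0.5163 -0.1413  0.0407] F [-0.9 -0.6 -0. ] w 0.0648 g 0.0
t 33.74 tcp [ 0.516  -0.1413  0.0405] F [-1.8 -0.2  6.5] w 0.0375 g 30.0
t 35.21 tcp [ 0.5155 -0.1411  0.1496] F [ 0.1 -0.1 -3.2] w 0.0376 g 30.0
t 37.23 tcp [ 0.5858 -0.4252  0.0554] F [-0.5  0.  -2.7] w 0.0379 g 30.0
t 37.72 tcp [ 0.5853 -0.425   0.0444] F [-0.1 -1.3 -1.4] w 0.0380 g 30.0
1.3570863797988775
t 39.47 tcp [ 0.5849 -0.4246  0.1636] F [ 0.3  0.5 -1. ] w 0.0652 g 0.0
t 40.54 tcp [ 0.3862 -0.3255  0.2242] F [ 0.5  0.3 -0.9] w 0.0653 g 0.0
[ 0.5753 -0.4257  0.0018  0.1794] 10.279058211890682 0.723040759563446
```

View pics/p4.png

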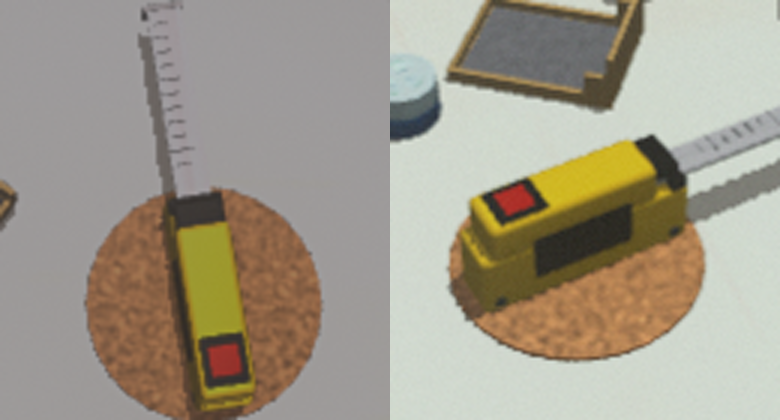

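The rule stands upright on the mat, with its case centre near (213,300) against the mat centre at (204,302). The blade is out and the button is down, so I'll hand in.

```bash
python3 -c "
from rig import arm;print(arm.sign_off())"
```

```text
the job is handed in; nothing more can be done
None
```

The job is handed in with no verdict returned: the rule was hooked over the tray's back wall, locked with its nose on the front edge, and now stands upright near the middle of the cork mat with the blade still out; I did not read the 114 mm directly, and the arm stayed clear of both pots.

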